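# Gauge a clamped silver strip on a tilted work head

## Task

Take the gauge from the steel block and lower it gently and square onto the sloping bed at the red mark, astride the silver strip, until both feet sit flat and its probe reads the strip's thickness. Pause there a moment, slide it slowly along the strip to the blue mark without letting the feet lift, and pause again. Then stand it gently back upright in the middle of the steel block and let go, leaving the other things on the bench where they are.

Things in the scene. Friction and masses are not known exactly. Their poses are not given: they have to be found in the camera images.
- gauge: Loose thickness gauge, 275 g, upright on the steel block. Origin: centre of the underside of its two feet; z up along the grip. Steel feet, each 12 mm (x) by 30 mm (y), centred at x = +-22 mm, leave a tunnel 32 mm wide and 14 mm high along y to straddle the strip. Bridge over the feet 56 x 30 mm, z = 14 to 22 mm. Either way round about z will do.
- grip (a point): Middle of the gauge's orange square grip, 30 x 30 mm, 52 mm tall, 48 mm above the gauge's origin; axes as the gauge. A dial of 30 mm diameter caps it, up to 81 mm above the origin.
- probe (a joint): Reading of the gauge's sprung brass probe (8 mm diameter, midway between the feet), in m: how far it is pushed in. 0 = free, 12 mm out beyond the feet; 0.012 = feet flat on a plain surface; 0.017 = feet flat on the bed, probe on the 5 mm strip. Soft spring, 0.5 to 1.2 N.
- block: Steel bench block, fixed, 100 x 100 mm on a 120 mm rubber pad; origin at the centre of the underside, its flat top 30 mm above the origin. Home of the gauge.
- fixture: Green stand of the tilting work head, fixed, base 120 x 130 mm; origin at the centre of the underside, the tilt axis 55 mm above it. On the head sits the bed, a dark steel plate; the silver strip on it is 16 mm wide, 5 mm thick, 132 mm long. Brass toe clamps, 12 mm high over the bed, hold the strip 58 to 68 mm from its middle.
- bed_ref (a point): Centre of the tilt axis, under the middle of strip and bed. Turns with the head: z square to the bed, y level along the strip, x down the slope. Bed 112 mm (x) by 150 mm (y), sloping 24 to 38 degrees down away from the robot. Its height is hand-set, not known: its flat top is 30 to 42 mm from here along z. Strip centred at x = 0; red mark at y = +28 mm, blue at y = -28 mm.
- mandrel: Bystander: steel ring mandrel with a wooden handle, 220 mm long, lying; origin on its underside, along its length.
- pliers: Bystander: pliers with red handles, 150 mm, lying; origin on its underside, along its length.
- cutters: Bystander: pliers with blue handles, 150 mm, lying; origin on its underside, along its length.
- graver: Bystander: small screwdriver-like hand tool, 160 mm, lying; origin under its middle.
- hammer: Bystander: hammer, lying; origin under its middle.
- jar: Bystander: white jar, 70 mm diameter, 110 mm high; origin under its middle.
- glassjar: Bystander: glass jar, 66 mm diameter, 100 mm high; origin under its middle.
- dish: Bystander: white ceramic dish, 90 mm diameter, 25 mm high; origin under its middle.

How it is judged (in metres and radians):
On the way, in this order (a step that is already met when the one before it is completed fails the run):
1. gauge seated square on the bed at the red mark, probe on the strip (y of gauge in the frame of bed_ref between 0.019 and 0.037 m and x of gauge in the frame of bed_ref between -0.006 and 0.006 m and value of joint probe between 0.0155 and 0.019 m and angle between the z axis of gauge and the z axis of bed_ref, either way round below 0.1 rad and contact force between gauge and fixture above 1.5 N), for 0.3 s.
2. still seated while passing the middle of the strip (y of gauge in the frame of bed_ref between -0.008 and 0.008 m and x of gauge in the frame of bed_ref between -0.006 and 0.006 m and value of joint probe between 0.0155 and 0.019 m and angle between the z axis of gauge and the z axis of bed_ref, either way round below 0.1 rad and contact force between gauge and fixture above 1.5 N), for 0.05 s.
3. gauge seated square on the bed at the blue mark, probe on the strip (y of gauge in the frame of bed_ref between -0.037 and -0.019 m and x of gauge in the frame of bed_ref between -0.006 and 0.006 m and value of joint probe between 0.0155 and 0.019 m and angle between the z axis of gauge and the z axis of bed_ref, either way round below 0.1 rad and contact force between gauge and fixture above 1.5 N), for 0.3 s.
At the end, for the whole second after the job is handed in: The gauge stands released and at rest, upright within 3.4 degrees, feet flat on the top of the steel block (within 2 mm, probe reading 10.5 to 13.5 mm), its centre within 25 mm of the block's centre (horizontal distance between gauge and block below 0.025 m and z of gauge in the frame of block between 0.028 and 0.032 m and angle between gauge's own z axis and vertical below 0.06 rad and value of joint probe between 0.0105 and 0.0135 m and linear speed of gauge below 0.02 m/s); the robot touches nothing.
It fails at once if the gauge is pressed on the bed with more than 60 N (contact force between gauge and fixture above 60 N).
It fails at once if the gauge goes faster than 80 mm/s while its feet press on the bed (contact force between gauge and fixture above 2 N and linear speed of gauge above 0.08 m/s).
It fails at once if between the marks, the gauge lifts off or rocks so that its probe is on the strip but its feet are not down (y of gauge in the frame of bed_ref between -0.016 and 0.016 m and x of gauge in the frame of bed_ref between -0.012 and 0.012 m and value of joint probe between 0.003 and 0.0145 m and contact force between gauge and fixture above 0.2 N).
It fails at once if the gauge is set down hard on the block (over 60 N) (contact force between gauge and block above 60 N).
It fails at once if a bystander is moved more than 30 mm (distance of any of mandrel, pliers, cutters, graver, hammer, jar, glassjar, dish from where it was at the start of the episode above 0.03 m).
It also fails if it takes over 66 s, if anything falls off the work surface, if the arm or the gripper's body presses on something with over 40 N, if the wrist force passes 120 N, or if a joint passes its speed limit or range.

## Robot

A 6-joint arm with a two-finger parallel gripper is mounted at the origin on the work surface. World frame = base frame: x ahead of the robot, y to its left, z up, the work surface at z = 0. Lengths are in m, angles in degrees, forces in N, time in s.
With the tool pointing down it reaches from about 0.3 to 0.75 m from the base axis. Payload 8.5 kg.
Tool frame: the origin (TCP) lies at the very end of the fingers, on their centre line; the grasp point (between the pads) lies 19 mm behind it; z points along the fingers, y is the line along which they close (so a half turn about z gives the same grasp; the last joint's range is limited). The gripper opens to 85 mm and grips with 20 to 120 N. Pads are 22 mm wide; open, the fingers measure 114 mm over their backs; the gripper's body (76 mm by 85 mm) begins 54 mm behind the grasp point. The pads swing forward as they close: fully open they stand 13 mm farther back than shut.
Start: joints at [-78.971, 21.807, 74.336, -0, 83.858, -12.336], TCP at [0.218, -0.505, 0.231] pointing down, gripper open.
Joint ranges: [-178.18, 178.18], [-50.72, 133.34], [12.68, 142.11], [-81.47, 261.47], [9.98, 163.14], [-165.26, 165.26]. Speed limits (degrees/s): [136.94, 136.94, 180, 180, 180, 180].

## Interface

Orientations are given as a 3x3 rotation matrix whose columns are the frame's x, y, z axes.
In Python, from rig import bot, cams gives the robot as it stands. Calls block until the motion is done:
- bot.move_pose(position, orientation): joint-space move of the TCP to a pose.
- bot.move_linear(position, max_speed=0.15, attitude=None): straight line of the TCP; attitude=None keeps the orientation; max_speed is the mean speed in m/s.
- bot.movej(angles): joint-space move.
- bot.grip(opening, strength=None): opening from 0.0 (shut) to 1.0 (fully open); strength is the grip in N (None keeps the last); returns when the fingers have stopped.
- bot.dwell(seconds).
- bot.inverse_kinematics(position, orientation): joint angles nearest the present ones, or None.
- cams.camera(name): name is "scene" or "top"; returns (picture, depth): 400x640x3 uint8, red, green, blue; 400x640 float32, m along the optical axis (not along the pixel's ray), 0 where there is no reading.
- cams.camera_params(name): a dict with "mtx" (3x3 intrinsics, pixels), "world_to_cam" (4x4, takes a point from world to camera coordinates). Camera axes: x right, y down, z forward; pixel columns grow to the right and rows downward; lengths in m; the calibration is good to about 2 mm. A picture is of the moment at which its call begins. camera_params takes no time and is no camera call.
A pose or a line that the arm cannot do raises bot.PlanningError and nothing moves.
- bot.finish_job(): hands the job in; it is judged then, once.
Readings, each from a call of its own:
- bot.read_time_s(): time.
- bot.read_joint_positions(): joint angles.
- bot.read_joint_velocities(): joint speeds.
- bot.read_joint_efforts(): joint torques, N m.
- bot.read_ee_pos(): TCP position.
- bot.read_ee_rot(): TCP orientation.
- bot.read_force(): force on the tool from outside, world axes, zero at the start.
- bot.read_moment(): the same for the moment, N m.
- bot.read_width(): opening from 0.0 (shut) to 1.0 (fully open).
- bot.read_finger_force(): force on a finger pad.
Only numpy, scipy, OpenCV 4.12 (cv2) and the standard library are available. Lean on these libraries where they do the work, as an engineer would, in place of code of your own. Each camera call takes 0.05 s, during which the arm holds its last target. There are 200 camera calls.

## Working session

There is one attempt and no reset: what is moved stays moved. The work goes in short steps, each a Python script; the robot and the scene stay as the last script left them, time stands still between calls to the robot, and variables do not carry over. Pictures are saved under pics/ and viewed, at most 10 in all, crops included, and the job is handed in when it is done.

```bash
mkdir -p pics; ls
python3 - <<'E'
from rig import bot,cams
import cv2,numpy as np
for n in("scene","top"):
    p,d=cams.camera(n); cv2.imwrite(f"pics/{n}0.png",p[:,:,::-1]); np.savez(f"{n}0.npz",p=p,d=d,**cams.camera_params(n))
    c=cams.camera_params(n); print(n,np.round(c["mtx"],1).tolist(),np.round(c["world_to_cam"],3).tolist(),(d>0).mean())
print(bot.read_time_s())
E
```

```text
pics
scene [[366.7, 0.0, 322.2], [0.0, 366.7, 203.9], [0.0, 0.0, 1.0]] [[0.588, 0.809, -0.005, -0.32], [0.573, -0.421, -0.703, -0.273], [-0.571, 0.411, -0.711, 1.531], [0.0, 0.0, 0.0, 1.0]] 0.99600390625
top [[495.5, 0.0, 316.2], [0.0, 495.5, 200.5], [0.0, 0.0, 1.0]] [[-0.007, -1.0, 0.003, -0.014], [-0.979, 0.006, -0.203, 0.57], [0.203, -0.005, -0.979, 1.276], [0.0, 0.0, 0.0, 1.0]] 0.9961015625
0.1
```

View pics/scene0.png

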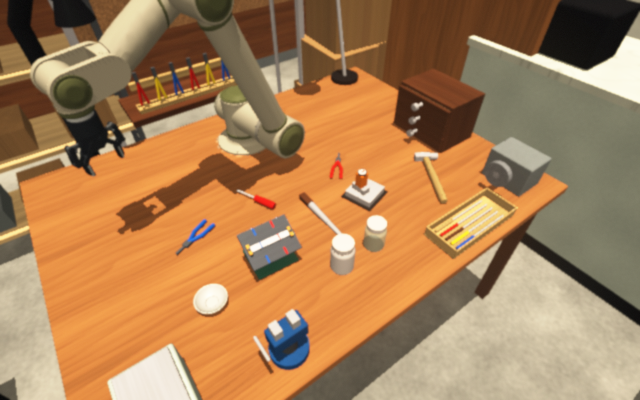

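View pics/top0.png

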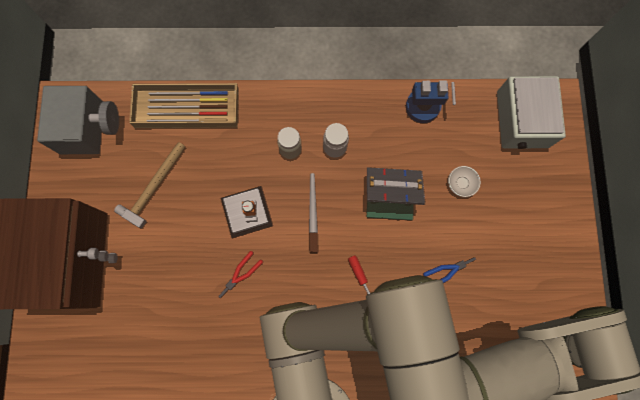

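The scene view shows the gauge on the block at about (362,182) and the bed with its strip at (270,243). In the top view the gauge is at (249,208) and the bed at (395,187). The robot side of the bed is the high side. I'll enlarge both.

Run:
```python
import cv2,numpy as np
t=np.load("top0.npz")["p"][:,:,::-1]; s=np.load("scene0.npz")["p"][:,:,::-1]
def c(im,x,y,w,h,f): return cv2.resize(im[y:y+h,x:x+w],(w*f,h*f),interpolation=cv2.INTER_NEAREST)
a=np.hstack([c(t,215,180,65,65,6),c(t,358,160,65,65,6)]); b=np.hstack([c(s,335,155,65,33*1+20,6)[:,:390],c(s,235,212,65,53,6)])
cv2.imwrite("pics/crop1.png",cv2.resize(np.vstack([a,b]),(660,600),interpolation=cv2.INTER_AREA)); print(a.shape,b.shape)
```

```text
(390, 780, 3) (318, 780, 3)
```

View pics/crop1.png

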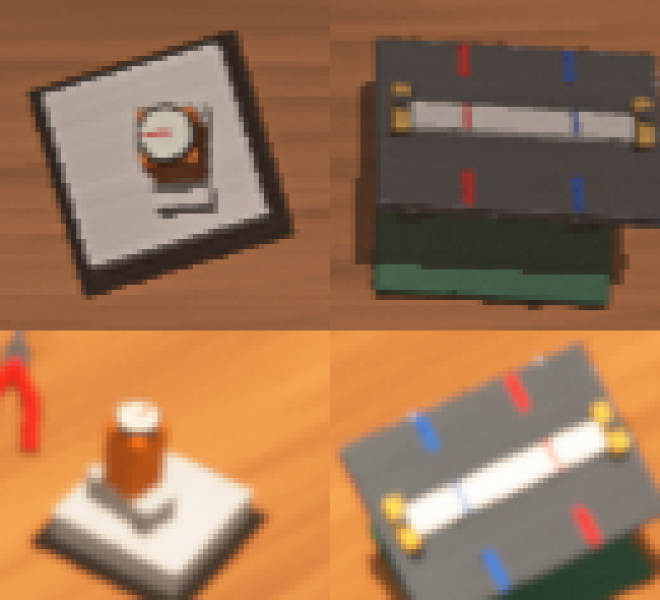

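```bash
cat > h.py <<'E'
import cv2,numpy as np
def cloud(z):
    K,T,d=z["mtx"],z["world_to_cam"],z["d"]
    v,u=np.mgrid[0:400,0:640]
    c=np.stack([(u-K[0,2])/K[0,0]*d,(v-K[1,2])/K[1,1]*d,d],-1)
    return (c-T[:3,3])@T[:3,:3]
def hsv(p): return [a.astype(int) for a in cv2.split(cv2.cvtColor(p,cv2.COLOR_RGB2HSV))]
def plane(P):
    for _ in range(6):
        c=P.mean(0); n=np.linalg.svd(P-c,full_matrices=False)[2][2]; n*=np.sign(n[2])
        r=(P-c)@n; k=abs(r)<max(2*np.median(abs(r)),1e-3); P=P[k]
    return c,n,r.std(),len(P)
E
python3 - <<'E'
import cv2,numpy as np
from h import *
np.set_printoptions(precision=4,suppress=True)
win={"top":((215,180,280,245),(358,160,428,225)),"scene":((335,155,400,210),(235,212,305,265))}
for n in("top","scene"):
    z=np.load(n+"0.npz"); p=z["p"]; W=cloud(z); H,S,V=hsv(p); X,Y,Z=W[...,0],W[...,1],W[...,2]
    def box(b): m=np.zeros((400,640),bool); m[b[1]:b[3],b[0]:b[2]]=1; return m
    B=box(win[n][0]); F=box(win[n][1]); print("==",n)
    m=B&(S<60)&(V>120)&(Z>.022)&(Z<.036)
    print("blocktop z med",np.median(Z[m]),m.sum(), "rect xy(mm)",cv2.minAreaRect((W[m][:,:2]*1e3).astype(np.float32)))
    o=B&(H<16)&(S>150)&(Z>.045)
    print("orange",o.sum(),W[o].min(0),W[o].max(0),W[o].mean(0))
    d=B&(Z>.1)&(S<110); print("dial",d.sum(),W[d].mean(0),W[d].min(0),W[d].max(0))
    br=B&(Z>.043)&(Z<.06)&(S<90); print("bridge",br.sum(), cv2.minAreaRect((W[br][:,:2]*1e3).astype(np.float32)))
    g=F&(S<60)&(Z>.045)&(V<(90 if n=="top" else 150)); c,nn,sd,k=plane(W[g])
    print("bed plane",c,nn,"tilt",np.degrees(np.arccos(nn[2])),"sd",sd,k)
    dist=(W-c)@nn
    st=F&(S<60)&(dist>.0025)&(dist<.009)&(V>(110 if n=="top" else 170)); P=W[st]; cc=P.mean(0); ax=np.linalg.svd(P-cc,full_matrices=False)[2][0]; ax*=np.sign(ax[1])
    print("strip",st.sum(),cc,ax,"h",dist[st].mean(),"len",np.ptp((P-cc)@ax))
    r=F&((H<8)|(H>172))&(S>90)&(Z>.04); b=F&(H>100)&(H<130)&(S>90)&(Z>.04)
    print("red",r.sum(),W[r].mean(0),"blue",b.sum(),W[b].mean(0))
    bra=F&(H>14)&(H<32)&(S>90)&(dist>.003)&(dist<.02); print("brass",bra.sum(),W[bra].mean(0), "h",np.percentile(dist[bra],90))
    bed=F&(abs(dist)<.003); Q=(W[bed]-c); y=ax-nn*(ax@nn); y/=np.linalg.norm(y); x=np.cross(y,nn)
    print("bed extent x",np.percentile(Q@x,[.5,99.5]),"y",np.percentile(Q@y,[.5,99.5]),"x",x,"y",y, "centre",c+x*np.percentile(Q@x,[.5,99.5]).mean()+y*np.percentile(Q@y,[.5,99.5]).mean())
E
```

```text
== top
blocktop z med 0.0290991357685702 969 rect xy(mm) ((551.497314453125, 178.12478637695312), (100.47630310058594, 99.1268081665039), 16.57720947265625)
orange 60 [0.5307 0.1447 0.0583] [0.56   0.1759 0.108 ] [0.5367 0.1567 0.0904]
dial 101 [0.5364 0.1545 0.1588] [ 0.2988 -0.011   0.1003] [0.5608 0.1748 1.3651]
bridge 81 ((546.4375610351562, 159.98719787597656), (56.577030181884766, 29.97675895690918), 1.543592095375061)
bed plane [ 0.6019 -0.2242  0.092 ] [ 0.4365 -0.025   0.8993] tilt 25.92783862161374 sd 0.001002681466330355 759
strip 187 [ 0.6071 -0.2271  0.0953] [0.0689 0.9976 0.0011] h 0.005301383947522037 len 0.11466451728724295
red 53 [ 0.6048 -0.1977  0.0931] blue 25 [ 0.6024 -0.2535  0.0913]
brass 62 [ 0.6083 -0.2232  0.1014] h 0.014048539243572501
bed extent x [-0.0539  0.0596] y [-0.0756  0.073 ] x [ 0.8973 -0.0615 -0.4372] y [ 0.0662  0.9978 -0.0044] centre [ 0.6043 -0.2257  0.0907]
== scene
blocktop z med 0.030830891252964055 399 rect xy(mm) ((552.4922485351562, 177.58074951171875), (99.180908203125, 100.15880584716797), 16.30235481262207)
orange 137 [ 0.5327 -0.4846  0.0516] [1.2188 0.1763 0.8953] [0.5815 0.126  0.1184]
dial 50 [0.5863 0.1218 0.1583] [ 0.5303 -0.4846  0.1083] [1.2188 0.1761 0.8953]
bridge 57 ((546.9194946289062, 160.552001953125), (57.462215423583984, 31.78672981262207), 8.90580940246582)
bed plane [ 0.6068 -0.2296  0.0907] [ 0.4335 -0.0298  0.9007] tilt 25.752339333677504 sd 0.0008572932745256504 756
strip 212 [ 0.6061 -0.2259  0.0969] [ 0.0732  0.9973 -0.0004] h 0.005204869271192823 len 0.11329423107860312
red 59 [ 0.6192 -0.203   0.1041] blue 40 [ 0.6068 -0.254   0.0899]
brass 70 [ 0.6096 -0.2248  0.1028] h 0.015542584849244607
bed extent x [-0.059   0.0521] y [-0.0704  0.0785] x [ 0.8983 -0.0661 -0.4345] y [ 0.0725  0.9974 -0.0018] centre [ 0.604  -0.2253  0.0921]
```

Run:
```python
import numpy as np
from h import *
np.set_printoptions(precision=4,suppress=True)
allp=[]
for n,b in(("top",(215,180,280,245)),("scene",(335,155,385,210))):
    z=np.load(n+"0.npz"); W=cloud(z)[b[1]:b[3],b[0]:b[2]]; H,S,V=hsv(z["p"][b[1]:b[3],b[0]:b[2]]); Z=W[...,2]
    near=(abs(W[...,0]-.546)<.05)&(abs(W[...,1]-.16)<.04)
    br=W[near&(Z>.043)&(Z<.056)&(S<100)]; o=W[near&(H<16)&(S>150)&(Z>.06)&(Z<.104)]; d=W[near&(Z>.104)&(Z<.118)]
    print(n,"dial",len(d),(np.percentile(d,3,0)+np.percentile(d,97,0))/2,"top z",np.percentile(d[:,2],80),"bridge z",np.median(br[:,2]))
    for nm,P,q in(("bridge",br,1.5),("grip",np.vstack([o,d]),2)):
        best=[]
        for a in range(-20,26,2):
            t=np.radians(a);R=np.array([[np.cos(t),-np.sin(t)],[np.sin(t),np.cos(t)]]);Q=P[:,:2]@R
            lo,hi=np.percentile(Q,q,0),np.percentile(Q,100-q,0); best.append((np.prod(hi-lo),a,hi-lo,R@((lo+hi)/2)))
        best.sort(key=lambda k:k[0]); print(nm,len(P),[(k[1],k[2],k[3]) for k in best[:3]])
from rig import bot
Rd=np.diag([1.,-1,-1])
def tool(y,z): y=np.array(y)-np.dot(y,z)*np.array(z); y/=np.linalg.norm(y); return np.c_[np.cross(y,z),y,z]
n=np.array([.435,-.0295,.9]);n/=np.linalg.norm(n)
for s in(1,-1):
    y=s*np.array([.0695,.9975,0]); R=tool(y,-n)
    for yy in(.028,-.028):
        p=np.array([.6044,-.2258,.0915])+np.array([.0695,.9975,0])*yy
        for h in(.029,.1): print(s,yy,h,bot.inverse_kinematics(p+n*h,R))
    R=tool(s*np.array([-.08,.997,0]),[0,0,-1]); print("pick",bot.inverse_kinematics([.546,.16,.059],R))
```

```text
top dial 111 [0.5454 0.1605 0.1092] top z 0.11114839026178412 bridge z 0.05019498969977152
bridge 78 [(2, array([0.0563, 0.0278]), array([0.5466, 0.1591])), (0, array([0.0559, 0.0284]), array([0.5465, 0.1589])), (4, array([0.0566, 0.028 ]), array([0.5466, 0.1597]))]
grip 163 [(8, array([0.0281, 0.0282]), array([0.5449, 0.1601])), (6, array([0.0281, 0.0284]), array([0.545 , 0.1601])), (4, array([0.0281, 0.0284]), array([0.5452, 0.1601]))]
scene dial 62 [0.546  0.1613 0.1093] top z 0.11235031913158665 bridge z 0.050644800291811905
bridge 59 [(4, array([0.0551, 0.0313]), array([0.5463, 0.1616])), (6, array([0.0556, 0.0311]), array([0.5463, 0.1611])), (8, array([0.0563, 0.0311]), array([0.5464, 0.1605]))]
grip 174 [(4, array([0.0286, 0.029 ]), array([0.5467, 0.1606])), (6, array([0.0287, 0.0291]), array([0.5465, 0.1604])), (2, array([0.0287, 0.0291]), array([0.5471, 0.1608]))]
1 0.028 0.029 [ -24.6616   49.5108   44.8715   -9.459   109.734  -111.9814]
1 0.028 0.1 [ -23.8551   51.3135   30.5928  -10.1336  122.166  -113.4541]
1 -0.028 0.029 [ -28.5734   51.0875   41.4007  -11.2424  110.8956 -116.4404]
1 -0.028 0.1 [ -27.6392   53.2665   26.3523  -12.1871  123.6875 -118.3476]
pick [  4.4144  33.8605  85.0168  -0.      61.1228 -90.1732]
-1 0.028 0.029 [-24.6616  49.5108  44.8715  -9.459  109.734   68.0186]
-1 0.028 0.1 [-23.8551  51.3135  30.5928 -10.1336 122.166   66.5459]
-1 -0.028 0.029 [-28.5734  51.0875  41.4007 -11.2424 110.8956  63.5596]
-1 -0.028 0.1 [-27.6392  53.2665  26.3523 -12.1871 123.6875  61.6524]
pick [ 4.4144 33.8605 85.0168 -0.     61.1228 89.8268]
```

```bash
cat >> h.py <<'E'
from rig import bot,cams
def tool(y,z):
    y,z=np.array(y,float),np.array(z,float); z/=np.linalg.norm(z); y-=y@z*z; y/=np.linalg.norm(y); return np.c_[np.cross(y,z),y,z]
N=np.array([.435,-.0295,.9]); N/=np.linalg.norm(N)      # bed normal
U=np.array([.0695,.9975,0]); U-=U@N*N; U/=np.linalg.norm(U)  # along strip, + to red
C=np.array([.6044,-.2258,.0915])                          # middle of bed top
RB=tool(-U,-N)
RP=tool([np.sin(np.radians(4)),-np.cos(np.radians(4)),0],[0,0,-1])
G=np.array([.546,.1605,0])
def snap(name):
    for n in("scene","top"):
        p,d=cams.camera(n); cv2.imwrite(f"pics/{n}{name}.png",p[:,:,::-1]); np.savez(f"{n}{name}.npz",p=p,d=d,**cams.camera_params(n))
def st(s=""): print(s,"t",round(bot.read_time_s(),2),"tcp",np.round(bot.read_ee_pos(),4),"F",np.round(bot.read_force(),2),"w",round(bot.read_width(),3),"pad",np.round(bot.read_finger_force(),1))
E
python3 - <<'E'
from h import *
RP=tool([np.sin(np.radians(4)),-np.cos(np.radians(4)),0],[0,0,-1])
G[2]=.2; bot.move_pose(G,RP); st("hover")
G[2]=.058; bot.move_linear(G,.1); st("down")
bot.grip(0.0,40); st("grip")
G[2]=.068; bot.move_linear(G,.05); st("lift1"); print("yaw R\n",np.round(bot.read_ee_rot(),3))
G[2]=.25; bot.move_linear(G,.15); st("lift"); snap("1")
E
```

```text
hover t 2.73 tcp [0.5462 0.1599 0.2   ] F [0.22 0.19 0.17] w 1.003 pad 0.0
down t 4.29 tcp [0.5463 0.1605 0.0585] F [-0.18 -0.73  0.6 ] w 1.002 pad 0.0
grip t 4.84 tcp [0.5461 0.1605 0.0582] F [0.42 0.34 1.77] w 0.346 pad 43.7
lift1 t 5.19 tcp [0.5462 0.1605 0.0683] F [ 0.83  0.83 -1.81] w 0.347 pad 43.4
yaw R
 [[ 0.998  0.07   0.001]
 [ 0.07  -0.998  0.   ]
 [ 0.001 -0.    -1.   ]]
lift t 6.56 tcp [0.5457 0.1604 0.2491] F [-0.96 -0.33 -2.61] w 0.348 pad 43.3
```

Run:
```python
from h import *
A=C+U*.028
bot.move_pose(A+N*.14,RB); st("above")
bot.move_linear(A+N*(.0282+.03),.1); bot.dwell(.3); st("hover"); snap("2")
z=[np.load(f"{n}2.npz")["p"][:,:,::-1] for n in("scene","top")]
def c(im,x,y,w,h,f): return cv2.resize(im[y:y+h,x:x+w],(w*f,h*f),interpolation=cv2.INTER_CUBIC)
cv2.imwrite("pics/crop2.png",np.hstack([c(z[0],225,180,80,100,5),c(z[1],350,130,80,100,5)]))
```

```text
above t 8.1 tcp [ 0.6675 -0.2007  0.2182] F [-0.26 -0.03 -3.16] w 0.345 pad 43.4
hover t 9.37 tcp [ 0.6318 -0.1996  0.144 ] F [-0.79  0.36 -3.85] w 0.344 pad 43.4
```

View pics/crop2.png

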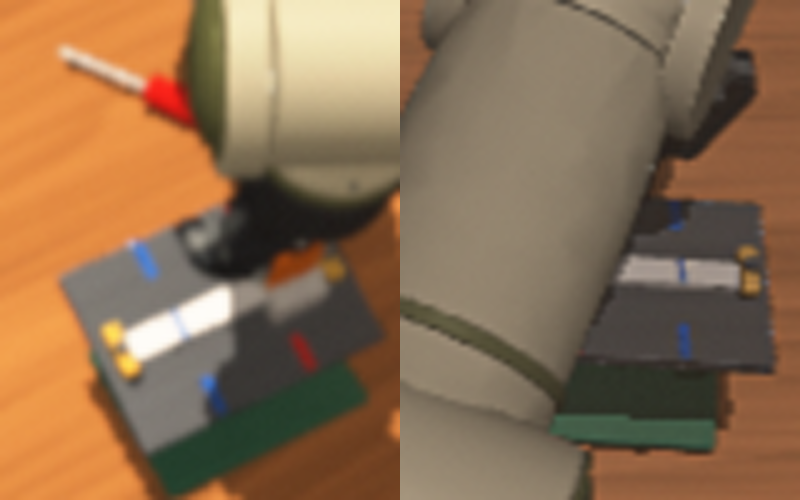

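In the scene crop the gauge (orange grip at about (295,262), bridge at (300,295)) hangs over the strip at the red mark, square to the bed. The blue mark at (180,322) is free. Next is a guarded descent.

```bash
cat >> h.py <<'E'
def fn(k=5):
    a=[]
    for _ in range(k): a.append(bot.read_force()); bot.dwell(.02)
    return np.mean(a,0)
def hgt(): return ((np.array(bot.read_ee_pos())-C)@N-.0282)*1e3
E
python3 - <<'E'
from h import *
A=C+U*.028
bot.move_linear(A+N*(.0282+.02),.04); f0=fn(10); print("f0",f0)
h=20.; step=[6.]
bot.move_linear(A+N*(.0282+.006),.03)
h=6.; f=fn()
while h>-5:
    h-=.5; bot.move_linear(A+N*(.0282+h*1e-3),.015); f=fn()-f0; print(h,round(hgt(),2),np.round([f@N,f@U,f@np.cross(U,N)],2))
    if f@N>7: break
np.save("f0.npy",f0); st("seated"); print(bot.read_moment())
E
```

```text
f0 [ 0.07305279  0.12648612 -2.56298455]
5.5 5.53 [ 0.82  0.4  -0.08]
5.0 4.98 [ 1.08 -0.07 -0.22]
4.5 4.51 [ 1.03 -0.09  0.03]
4.0 3.98 [0.85 0.19 0.3 ]
3.5 3.48 [1.25 0.4  0.19]
3.0 3.0 [ 1.22 -0.13  0.07]
2.5 2.48 [ 1.01  0.24 -0.  ]
2.0 1.99 [1.16 0.28 0.13]
1.5 1.51 [ 0.89 -0.07  0.08]
1.0 1.0 [0.96 0.37 0.53]
0.5 0.49 [ 0.9   0.51 -0.01]
0.0 -0.01 [1.31 0.1  0.22]
-0.5 -0.17 [ 3.62  0.76 -0.2 ]
-1.0 -0.23 [ 8.98  1.07 -0.62]
seated t 15.4 tcp [ 0.6185 -0.1987  0.1167] F [3.19 1.83 5.7 ] w 0.344 pad 44.4
[ 0.14665111 -0.29054132 -0.17205997]
```

Run:
```python
from h import *
f0=np.load("f0.npy"); X=np.cross(U,N); h=-1.0; y=.028
bot.dwell(.8); st("red")
while y>-.0279:
    y-=.004; bot.move_linear(C+U*y+N*(.0282+h*1e-3),.02); f=fn()-f0
    q=(np.array(bot.read_ee_pos())-C); print(round(y*1e3),np.round([q@U*1e3,q@X*1e3,hgt()],2),np.round([f@N,f@U,f@X],2),round(h,2))
    if f@N<5: h-=.3
    if f@N>14: h+=.3
    if f@N>35 or f@N<2.5: print("stop"); break
bot.dwell(.8); st("blue"); print(np.load("f0.npy"),-bot.read_ee_rot()[:,2]@N if hasattr(bot.read_ee_rot(),'shape') else bot.read_ee_rot())
snap("3"); z=[np.load(f"{n}3.npz")["p"][:,:,::-1] for n in("scene","top")]
c=lambda im,x,y,w,h,f: cv2.resize(im[y:y+h,x:x+w],(w*f,h*f),interpolation=cv2.INTER_CUBIC)
cv2.imwrite("pics/crop3.png",np.hstack([c(z[0],225,180,80,100,5),c(z[1],350,130,80,100,5)]))
```

```text
red t 16.2 tcp [ 0.6185 -0.1987  0.1167] F [2.9  1.28 5.44] w 0.346 pad 44.4
24 [24.59  0.11 -0.23] [ 8.85  3.51 -0.26] -1.0
20 [20.67  0.12 -0.21] [8.94 3.43 0.11] -1.0
16 [16.68  0.15 -0.22] [ 9.02  3.74 -0.01] -1.0
12 [12.68  0.15 -0.2 ] [8.86 4.   0.13] -1.0
8 [ 8.69  0.15 -0.23] [ 8.9   3.69 -0.04] -1.0
4 [ 4.67  0.14 -0.22] [ 8.97  3.68 -0.43] -1.0
0 [ 0.7   0.14 -0.23] [ 9.06  3.41 -0.23] -1.0
-4 [-3.36  0.14 -0.24] [ 8.84  3.58 -0.02] -1.0
-8 [-7.36  0.14 -0.26] [ 8.62  3.51 -0.19] -1.0
-12 [-11.36   0.14  -0.24] [8.56 3.99 0.19] -1.0
-16 [-15.32   0.14  -0.27] [ 8.21  3.78 -0.1 ] -1.0
-20 [-19.34   0.15  -0.28] [8.53 3.66 0.22] -1.0
-24 [-23.37   0.13  -0.27] [8.23 3.66 0.11] -1.0
-28 [-27.37   0.16  -0.31] [ 8.66  3.71 -0.31] -1.0
blue t 23.07 tcp [ 0.6148 -0.2539  0.1166] F [4.23 3.49 5.38] w 0.347 pad 44.5
[ 0.07305279  0.12648612 -2.56298455] 0.9999989723526073
```

View pics/crop3.png

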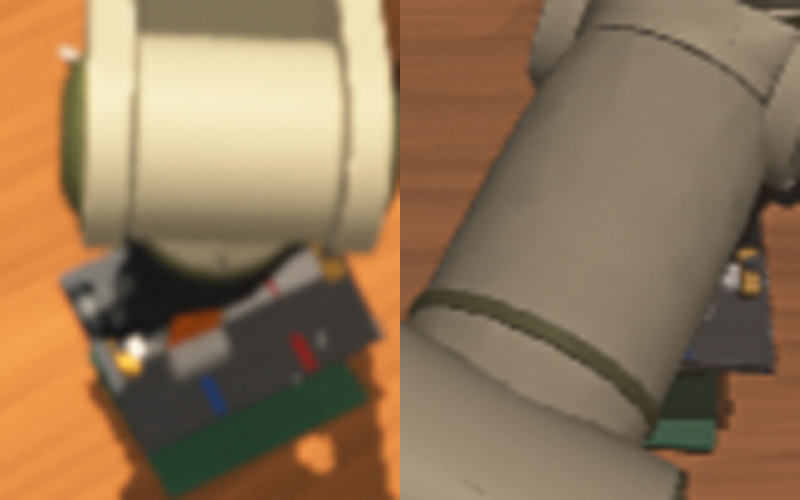

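The feet sit flat at the blue mark: bridge at (200,345), in line with the mark at (213,395), with a steady 8–9 N of contact. Now I'll return it to the block.

Run:
```python
from h import *
B=np.array([.552,.178,0]); D=C-U*.028; e=np.array([0,0,1.])
bot.move_linear(D+N*(.0282+.02),.05); bot.move_linear(D+N*.14,.12)
bot.move_pose(B+e*.24,RP); st("over")
bot.move_linear(B+e*.085,.1); bot.move_linear(B+e*.066,.04); f0=fn(8); z=.066
while z>.053:
    z-=.0006; bot.move_linear(B+e*z,.015); f=(fn(4)-f0)[2]
    if f>3.5: break
print(z,f); st("down")
bot.grip(.42,40); bot.dwell(.2); st("eased"); bot.grip(1.0); st("open")
bot.move_linear(B+e*.22,.08); bot.move_pose([.35,-.25,.3],RP); bot.dwell(.3); st("away"); snap("4")
for n,b in(("top",(210,175,285,250)),("scene",(335,150,400,215))):
    q=np.load(n+"4.npz"); W=cloud(q)[b[1]:b[3],b[0]:b[2]]
    d=W[(abs(W[...,0]-.55)<.05)&(abs(W[...,1]-.178)<.05)&(W[...,2]>.1)&(W[...,2]<.12)]; print(n,len(d),np.round((np.percentile(d,3,0)+np.percentile(d,97,0))/2,4),np.percentile(d[:,2],80))
```

```text
over t 26.31 tcp [0.5527 0.1772 0.2398] F [ 0.15 -0.34 -2.51] w 0.35 pad 43.3
0.05759999999999996 7.540857183557659
down t 33.2 tcp [0.552  0.178  0.0581] F [-1.84  0.95  5.85] w 0.347 pad 44.2
eased t 33.63 tcp [0.552  0.178  0.0575] F [-0.21 -0.08 -1.33] w 0.418 pad 0.0
open t 34.17 tcp [0.552  0.178  0.0576] F [ 0.11  0.39 -0.04] w 0.997 pad 0.0
away t 38.41 tcp [ 0.3502 -0.2498  0.2999] F [ 0.37  0.02 -0.09] w 0.999 pad 0.0
top 129 [0.5519 0.1769 0.1074] 0.11098335648119777
scene 72 [0.5529 0.1771 0.1079] 0.11256922401514925
```

View pics/scene4.png

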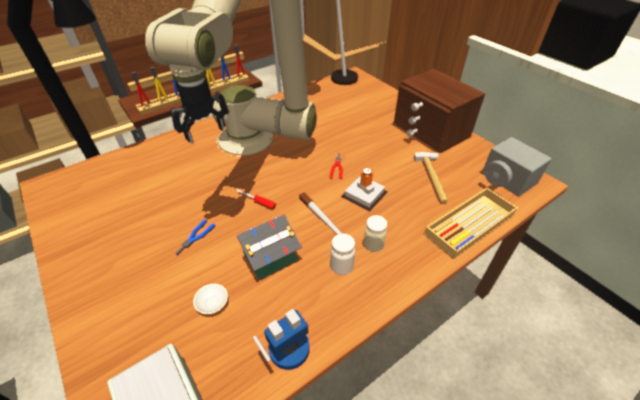

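The gauge stands upright in the middle of the block at about (366,180). The bystanders are where they were.

```bash
python3 -c "
from rig import bot
print(bot.finish_job())"
```

```text
the job is handed in; nothing more can be done
None
```

Job handed in at about 38 s: the gauge sat at the red mark, slid to the blue mark under a steady 8–9 N, and now stands released in the middle of the block (about 1 mm off centre by the cameras); the probe reading was not available to me, and the rig returned no verdict.

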